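# Eject a coffee capsule and trap it on the chute

## Robot

A 6-joint arm with a two-finger parallel gripper is mounted at the origin on a cart in front of the work surface, level with it; the furniture and walls round the work are solid. World frame = base frame: x ahead of the robot, y to its left, z up, the work surface at z = 0. Lengths are in mm, angles in rad, forces in N, time in s.
With the tool pointing down it reaches from about 300 to 775 mm from the base axis. Payload 14.6 kg.
Tool frame: the origin (TCP) lies on the centre line of the jaws, within the pads' length; the fingertips stand ahead of it and the grasp point (between the pads) is the TCP (manip.tip_reach is the z of the fingertips in the tool frame, in mm); z points along the fingers, y is the direction in which the jaws open and shut (so a half turn about z gives the same grasp; the last joint's range is limited). The gripper opens to 94 mm and grips with 3 to 60 N. Pads are 16 mm wide; open, the fingers measure 119 mm over their backs; the gripper's body (75 mm by 177 mm) begins 78 mm behind the grasp point.
Start: joints at [-1.234, 0.3, 1.521, -0, 1.321, -0.067], TCP at [216.096, -505.759, 224.446] pointing down, gripper open.
Joint ranges: [-3.03, 3.03], [-0.79, 2.21], [0.23, 2.52], [-1.04, 4.18], [0, 3.07], [-2.55, 2.55]. Speed limits (rad/s): [2.22, 2.22, 2.57, 3.14, 3.14, 3.14].

## Interface

Orientations are given as [roll, pitch, yaw] about the fixed x, y, z axes, in that order (R = Rz(yaw) Ry(pitch) Rx(roll)).
In Python, from cell import manip, camera, search_frame, masks_of, tip_of gives the robot as it stands.
- The arm moves only by the tool send_rows, never from a script. Its argument "plan" is a list of rows, each an object with "travel": the shift along the tool's x, y, z in mm, a list of three; "delta_rot": the turn, a rotation vector about the tool's x, y, z in degrees, a list of three; "fingers": the gripper's target within -1 to 1 (shut at 1, half-way at 0, fully open at -1). In form: [{"travel": [dx, dy, dz], "delta_rot": [wx, wy, wz], "fingers": fingers}, ...]. A call has 1 to 20 rows; each row shifts and turns the commanded pose from where the row before left it, along the tool's axes as they then stand; what a row does not reach is not made up. A row lasts 1/8 s, in which the tool goes at most 62.5 mm and 10.7 degrees, less where a joint would pass 70% of its speed; a pose out of reach is approached as far as the arm can. A call is refused whole if a number of a shift passes 62.5 or a number of a turn 10.7, either way. A call with a gripper value outside its range is refused whole. The fingers move at their own pace and stop on an object; "grip_force" is the grip in N (left out, the last holds). Time passes only in rows, so rows that do not move let the fingers close. It gives the time, the measured TCP pose, the force and the opening at its end, in the units of the state.
- manip.read_state(): the state, without advancing time (a new reading comes with each control period).
- camera(name): name is "side" or "top" or "wrist"; returns a dict with "color" (384x512x3 uint8, red, green, blue), "z_map" (384x512 float32, mm along the optical axis (not along the pixel's ray), 0 where there is no reading), "fov_y" (degrees; the focal length in pixels is half the picture's height over the tangent of half this angle, whatever the lens; pixels are square), "cx", "cy" (the principal point, pixels), "world_from_camera" (4x4, takes a point from camera to world coordinates); the wrist camera has in their place "tool_from_camera" (4x4, takes a point from camera to tool coordinates, whose origin is the TCP and whose axes are the flange's). Camera axes: x right, y up, looking along -z (the intrinsics and any distortion apply to the point x, -y, -z); pixel columns grow to the right and rows downward; lengths in mm; the calibration is good to about 2 mm. A picture is of the moment at which its call begins: read the wrist's pose just before it.
- manip.sign_off(): hands the job in, once; it reports no verdict.
Trained networks look in the newest picture that a camera, given by its name, has taken for a name from the list of things; names that differ only in an ending like _2 or _b are one class to them, and where a whole thing is asked for, a point or a joint stands for the part that bears it (a point fixed in the world has none). Each returns a list of dicts, best first, with "confidence" (0 to 1); they miss things now and then, are a little off and sometimes report something else, mostly with a low value. They report only what shows in the picture. A call takes as long as a camera call.
- search_frame(name, camera): "at" ([x, y, z] in mm, in the coordinates of the camera as it stood for that picture, good to about 4 mm: the middle of the surface that is visible of it).
- masks_of(name, camera): "region" (384x512 bool, what is visible of it).
- tip_of(name, camera): "at" ([x, y, z] in mm, in the coordinates of the camera as it stood for that picture, good to about 4 mm: a listed point, or the origin of a listed thing).
The state is a dict: "clock": time; "joints": joint angles; "qd": joint speeds; "effort": joint torques, N m; "eef_pos": TCP position; "eef_rot": TCP orientation; "wrist_force": force on the tool from outside, world axes, zero at the start; "moment": the same for the moment, N m; "finger_gap": finger opening in mm.
Only numpy, scipy, OpenCV 4.12 (cv2) and the standard library are available. Lean on these libraries where they do the work, as an engineer would, in place of code of your own. Each camera call takes 0.05 s, during which the arm holds its last target. There are 200 camera calls.

## Task

Press the orange button of the coffee-capsule dispenser down with one finger, and with the other finger stop the capsule that pops out, so that it does not slide away down the chute. Do not grip or lift the capsule, and leave the cup, the tea box and the spoon alone. Finish while holding: the button still down and the capsule at rest on the chute, out of its pocket and leaning against the finger.

Things in the scene. Friction and masses are not known exactly. Their poses are not given: they have to be found in the camera images.
- dispenser: Grey coffee-capsule dispenser fixed on the worktop, 145 mm long, 110 wide, 85 high at the hood. Origin on the worktop below the waiting capsule; -x is the level direction in which the chute runs down (roughly toward the robot), z up; the button is on the -y side. A hood with clear roof covers the capsule and ends 14 mm in front of its centre; the rest of the chute is open above.
- chute: Aluminium chute, 20 degrees steep, 41 mm wide inside, side walls 4 mm high, lower end open, 110 mm down-slope of the waiting capsule. Origin on the chute floor under the waiting capsule's centre; x up-slope, y across, z square to the floor. The foil capsule is slick and slides down by itself; only a finger stops it.
- trap_point (a point): Point on the chute floor, on its centre line, 60 mm down-slope of the waiting capsule's centre, level with the button across the chute. A fingertip over this point stands in the capsule's way, with room between it and the waiting capsule.
- button_top (a point): Centre of the top face of the orange button (30 mm along the chute, 24 mm across; moves with it), 58 mm to the side (dispenser's -y) of trap_point, straight across the chute. At rest it is 25.5 mm higher than trap_point, fully down 13.5 mm: with a vertical gripper, one tip pressing it down, the other tip is then 13 mm over the chute floor, in the way of the 28 mm tall capsule.
- button (a joint): Button travel, 0 at rest to 0.012 m fully down, straight down, on a spring (1.5 N at first, 5 N fully down). It carries a small gate in front of the capsule: from 0.006 m on, the gate is below the chute floor and a weak spring behind the capsule pushes it out down-slope for up to 30 mm, then it slides on by its weight. The button comes up again when let go.
- capsule: Coffee capsule standing on its wide rim in the dispenser's pocket: rim 37 mm in diameter and 2.5 mm thick, copper-coloured body above it tapering from 30 mm to 21 mm, 28 mm tall, about 40 g. Origin at the centre of its underside, z along its axis.
- checked_cup: Small white cup with a black check, upside down, 66 mm wide, 53 mm high, left of the dispenser. Origin at the centre of its underside. Bystander.
- tea_box: Closed pale green tea box, 58 x 122 x 65 mm, right of the dispenser. Origin at the centre of its underside. Bystander.
- teaspoon: Steel teaspoon lying flat, 134 mm long, 12 mm high, left in front of the dispenser. Origin at its middle on the worktop. Bystander.

How it is judged (in metres and radians):
On the way:
1. the button is pressed down far enough to let the capsule out (value of joint button above 0.006 m).
At the end, for the whole second after the job is handed in: The button is held at least 7 mm down (of 12); the capsule has come 10 to 75 mm down-slope from where it waited, stands flat on the chute floor (within 4 mm and 0.2 rad), touches a finger (over 0.015 N) and is at rest (under 10 mm/s) (value of joint button above 0.007 m and x of capsule in the frame of chute between -0.075 and -0.01 m and z of capsule in the frame of chute between -0.003 and 0.004 m and angle between the z axis of capsule and the z axis of chute, either way round below 0.2 rad and contact force between the fingers and capsule above 0.015 N and linear speed of capsule below 0.01 m/s); the arm keeps its last pose, push and grip.
It fails at once if the capsule slid away: more than 80 mm down the chute (x of capsule in the frame of chute below -0.08 m).
It fails at once if the capsule was lifted off the chute (z of capsule in the frame of chute above 0.01 m).
It fails at once if the capsule was taken out without the button (value of joint button below 0.002 m and x of capsule in the frame of chute below -0.008 m).
It fails at once if a bystander was pushed or lifted by more than 15 mm (distance of any of checked_cup, tea_box, teaspoon from where it was at the start of the episode above 0.015 m).
It also fails if it takes over 29 s, if anything falls off the work surface, if the arm or the gripper's body presses on something with over 40 N, if the wrist force passes 120 N, or if a joint passes its speed limit or range.

## Working session

There is one attempt and no reset: what is moved stays moved. The work goes in short steps, Python scripts to look and compute and a tool call to move; the robot and the scene stay as the last step left them, time stands still between calls to the robot, and variables do not carry over. Pictures are saved under pics/ and viewed, about 8 in all and at most 12, crops included, and the job is handed in when it is done.

Besides the shell and the picture viewer there is one more tool, called after "Call:" by a JSON object that holds its "fn" and its "kwargs", one argument or row to a line. send_rows: Moves the arm, as the interface text tells. Its arguments: {"type":"object","properties":{"plan":{"type":"array"},"grip_force":{"type":"number"}},"required":["plan"]}

```bash
mkdir -p pics
cat > h.py <<'E'
import numpy as np, cv2
from cell import manip, camera, search_frame, masks_of, tip_of
from scipy.spatial.transform import Rotation as R
def tool():
    s=manip.read_state(); T=np.eye(4)
    T[:3,:3]=R.from_euler('xyz',s['eef_rot']).as_matrix(); T[:3,3]=s['eef_pos']; return T
def wfc(c,T=None):
    return np.array(c['world_from_camera']) if 'world_from_camera' in c else T@np.array(c['tool_from_camera'])
def tw(M,p): return (M@np.r_[p,1])[:3]
def cloud(c,M):
    z=c['z_map']; h,w=z.shape; f=h/2/np.tan(np.radians(c['fov_y'])/2)
    v,u=np.mgrid[:h,:w]
    P=np.stack([(u-c['cx'])*z/f,-(v-c['cy'])*z/f,-z,np.ones_like(z)],-1)
    return (P@M.T)[...,:3], z>0
E
python3 - <<'E'
from h import *
s=manip.read_state(); print(s, manip.tip_reach)
ims=[]
for n in ['side','top']:
    c=camera(n); M=wfc(c); ims.append(c['color'])
    for k in ['dispenser','chute','trap_point','button_top','capsule','checked_cup','tea_box','teaspoon']:
        print(n,k,[(np.round(tw(M,d['at'])).tolist(),round(d['confidence'],2)) for d in tip_of(k,n)[:2]])
    print({k:c[k] for k in c if k not in('color','z_map')})
cv2.imwrite('pics/a.png',cv2.resize(np.hstack(ims)[...,::-1],(800,300)))
cv2.imwrite('pics/top.png',ims[1][...,::-1])
E
```

```text
{'clock': 0.0, 'joints': array([-1.23359424e+00,  3.00471988e-01,  1.52157134e+00,  2.33863633e-05,
        1.32070135e+00, -6.65864775e-02]), 'qd': array([-0.00179745,  0.0006583 ,  0.0024592 , -0.00028571,  0.00050559,
       -0.00166726]), 'effort': array([ 7.60512776e-04, -5.31803691e+01, -3.52737594e+01,  7.08687399e-02,
        2.43821391e-02, -4.68376936e-05]), 'eef_pos': array([ 216.02850654, -505.54008961,  223.88995235]), 'eef_rot': array([-3.14044469e+00, -9.92544486e-05,  4.03782711e-01]), 'wrist_force': array([-0.58415966,  0.56663968,  0.86662058]), 'moment': array([ 0.04379162, -0.03778868,  0.01588888]), 'finger_gap': 93.76355940005105} 19.0
side dispenser [([574.0, 149.0, 1.0], 0.73), ([486.0, 288.0, -1.0], 0.32)]
side chute [([576.0, 143.0, 47.0], 0.61)]
side trap_point [([521.0, 157.0, 25.0], 0.81)]
side button_top [([513.0, 92.0, 53.0], 0.63)]
side capsule []
side checked_cup [([605.0, 251.0, 4.0], 0.91)]
side tea_box [([574.0, -45.0, -2.0], 0.82), ([522.0, 155.0, 27.0], 0.56)]
side teaspoon [([488.0, 287.0, -3.0], 0.84)]
{'fov_y': 49.28474271706976, 'cx': 255.852
[... 497 characters left out ...]
7.0, 45.0], 0.72)]
top trap_point [([521.0, 153.0, 18.0], 0.65)]
top button_top [([511.0, 99.0, 50.0], 0.44)]
top capsule []
top checked_cup [([603.0, 247.0, -1.0], 0.72)]
top tea_box [([577.0, -48.0, 2.0], 0.69)]
top teaspoon [([487.0, 290.0, -2.0], 0.62)]
{'fov_y': 49.82479894099857, 'cx': 255.87382281743962, 'cy': 189.8988476914326, 'world_from_camera': array([[-3.48905399e-02,  9.78310840e-01, -2.04182638e-01,
         3.88498083e+02],
       [-9.99383503e-01, -3.49530510e-02,  3.30136450e-03,
         1.45703226e+02],
       [-3.90704547e-03,  2.04171946e-01,  9.78927245e-01,
         9.13223525e+02],
       [ 0.00000000e+00,  0.00000000e+00,  0.00000000e+00,
         1.00000000e+00]])}
```

View pics/a.png

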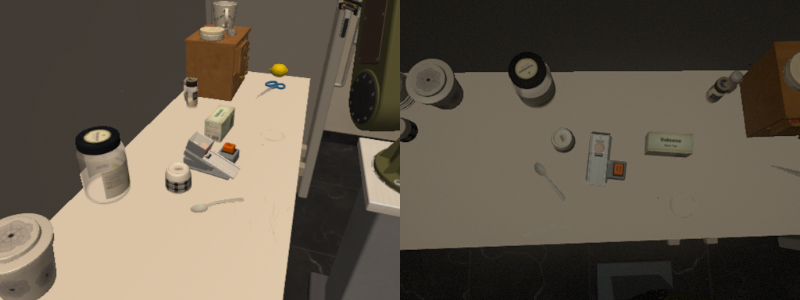

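Call:
{"fn": "send_rows", "kwargs": {
  "plan": [
    {"travel":[32,-29,0],"delta_rot":[0,0,0],"fingers":0.03},
    {"travel":[32,-29,0],"delta_rot":[0,0,0],"fingers":0.03},
    {"travel":[32,-29,0],"delta_rot":[0,0,0],"fingers":0.03},
    {"travel":[32,-29,0],"delta_rot":[0,0,0],"fingers":0.03},
    {"travel":[32,-29,0],"delta_rot":[0,0,0],"fingers":0.03},
    {"travel":[32,-29,0],"delta_rot":[0,0,0],"fingers":0.03},
    {"travel":[32,-29,0],"delta_rot":[0,0,0],"fingers":0.03},
    {"travel":[32,-29,0],"delta_rot":[0,0,0],"fingers":0.03},
    {"travel":[32,-29,0],"delta_rot":[0,0,0],"fingers":0.03},
    {"travel":[32,-29,0],"delta_rot":[0,0,0],"fingers":0.03},
    {"travel":[32,-29,0],"delta_rot":[0,0,0],"fingers":0.03},
    {"travel":[32,-29,0],"delta_rot":[0,0,0],"fingers":0.03},
    {"travel":[32,-29,0],"delta_rot":[0,0,0],"fingers":0.03},
    {"travel":[32,-29,0],"delta_rot":[0,0,0],"fingers":0.03},
    {"travel":[32,-29,0],"delta_rot":[0,0,0],"fingers":0.03},
    {"travel":[29,-29,0],"delta_rot":[0,0,0],"fingers":0.03},
    {"travel":[0,0,0],"delta_rot":[0,0,8],"fingers":0.03},
    {"travel":[0,0,0],"delta_rot":[0,0,8],"fingers":0.03},
    {"travel":[0,0,0],"delta_rot":[0,0,8],"fingers":0.03},
    {"travel":[0,0,0],"delta_rot":[0,0,8],"fingers":0.03}
  ]
}}

```text
clock: 3.4
eef_pos: [501.8, 120.9, 224.4]
eef_rot: [3.142, 0.0, -0.159]
wrist_force: [0.1, 0.4, -0.4]
finger_gap: 45.6
```

Run:
```python
from h import *
s=manip.read_state(); print({k:np.round(s[k],3) for k in ['clock','eef_pos','eef_rot','finger_gap','wrist_force']})
T=tool(); c=camera('wrist'); M=wfc(c,T); print(np.round(c['tool_from_camera'],2))
for k in ['dispenser','chute','trap_point','button_top','capsule','checked_cup','teaspoon']:
    print(k,[(np.round(tw(M,d['at'])).tolist(),round(d['confidence'],2)) for d in tip_of(k,'wrist')[:2]])
P,ok=cloud(c,M)
hsv=cv2.cvtColor(c['color'],cv2.COLOR_RGB2HSV)
m=(hsv[...,0]>5)&(hsv[...,0]<18)&(hsv[...,1]>190)&(hsv[...,2]>90)&ok
for d in masks_of('button_top','wrist')[:1]:
    m2=d['region']&ok; print('mask',m2.sum(),d['confidence'],np.median(P[m2],0).round(1))
    q=P[m2]; t=q[abs(q[:,2]-np.percentile(q[:,2],80))<2.5]
    print('top',t.mean(0).round(1),len(t),cv2.minAreaRect(t[:,:2].astype(np.float32)))
for n in ['chute','dispenser']:
  for d in masks_of(n,'wrist')[:1]:
    q=P[d['region']&ok]; print(n,len(q),d['confidence'],cv2.minAreaRect(q[q[:,2]>8][:,:2].astype(np.float32)))
np.savez('w.npz',P=P,ok=ok,c=c['color'])
cv2.imwrite('pics/w1.png',c['color'][...,::-1])
```

```text
{'clock': np.float64(3.4), 'eef_pos': array([501.84 , 120.95 , 224.432]), 'eef_rot': array([ 3.142,  0.   , -0.159]), 'finger_gap': np.float64(45.554), 'wrist_force': array([ 0.141,  0.43 , -0.402])}
[[  -0.      0.97    0.26   76.59]
 [   1.      0.     -0.      1.06]
 [  -0.      0.26   -0.97 -159.73]
 [   0.      0.      0.      1.  ]]
dispenser []
chute [([574.0, 144.0, 44.0], 0.76)]
trap_point [([522.0, 152.0, 22.0], 0.73)]
button_top [([510.0, 96.0, 46.0], 0.73)]
capsule []
checked_cup [([603.0, 251.0, 1.0], 0.92)]
teaspoon [([489.0, 287.0, -1.0], 0.87)]
mask 708 0.85 [513.8  94.9  47.8]
top [512.7  94.4  48. ] 575 ((512.338134765625, 94.44607543945312), (23.556325912475586, 29.38916015625), 81.90007781982422)
chute 6224 0.73 ((543.14208984375, 148.3387451171875), (50.4737663269043, 140.84580993652344), 81.86042785644531)
dispenser 9154 0.57 ((543.3373413085938, 121.84086608886719), (103.40750122070312, 143.189453125), 82.53447723388672)
```

View pics/w1.png

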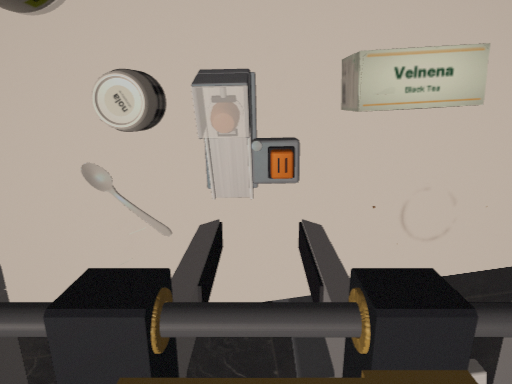

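Call:
{"fn": "send_rows", "kwargs": {
  "plan": [
    {"travel":[7,-2.2,15],"delta_rot":[0,0,-1],"fingers":0.03},
    {"travel":[7.2,-2.2,25],"delta_rot":[0,0,0],"fingers":0.03},
    {"travel":[0,0,25],"delta_rot":[0,0,0],"fingers":0.03},
    {"travel":[0,0,25],"delta_rot":[0,0,0],"fingers":0.03},
    {"travel":[0,0,25],"delta_rot":[0,0,0],"fingers":0.03},
    {"travel":[0,0,20],"delta_rot":[0,0,0],"fingers":0.03},
    {"travel":[0,0,0],"delta_rot":[0,0,0],"fingers":0.03}
  ]
}}

```text
clock: 4.82
eef_pos: [515.8, 123.0, 87.4]
eef_rot: [3.141, 0.003, -0.137]
wrist_force: [-0.5, 0.2, 0.4]
finger_gap: 45.5
```

Run:
```python
from h import *
s=manip.read_state(); print({k:np.round(s[k],3) for k in ['clock','eef_pos','eef_rot','finger_gap','wrist_force']})
w=np.load('w.npz'); print('table z',np.median(w['P'][220:260,20:120].reshape(-1,3),0), np.median(w['P'][180:200,320:360].reshape(-1,3),0))
T=tool(); c=camera('wrist'); M=wfc(c,T)
for k in ['trap_point','button_top','capsule']:
    print(k,[(np.round(tw(M,d['at'])).tolist(),round(d['confidence'],2)) for d in tip_of(k,'wrist')[:2]])
P,ok=cloud(c,M)
for d in masks_of('button_top','wrist')[:1]:
    q=P[d['region']&ok]; t=q[abs(q[:,2]-np.percentile(q[:,2],80))<2.5]
    print('top',t.mean(0).round(1),len(t),cv2.minAreaRect(t[:,:2].astype(np.float32)))
print('table',np.median(P[ok&(abs(P[...,2])<10)],0))
cv2.imwrite('pics/w2.png',c['color'][...,::-1])
s=camera('side'); cv2.imwrite('pics/s2.png',cv2.resize(s['color'][150:260,210:340,::-1],None,fx=5,fy=5,interpolation=cv2.INTER_CUBIC))
```

```text
{'clock': np.float64(4.825), 'eef_pos': array([515.766, 123.05 ,  87.446]), 'eef_rot': array([ 3.141e+00,  3.000e-03, -1.370e-01]), 'finger_gap': np.float64(45.45), 'wrist_force': array([-0.482,  0.24 ,  0.388])}
table z [449.69787166 377.71753772  -0.73613857] [460.80208572  26.82201517  -0.6686851 ]
trap_point [([522.0, 152.0, 20.0], 0.58)]
button_top [([511.0, 97.0, 47.0], 0.64)]
capsule []
top [516.5  96.3  47.9] 985 ((512.7904663085938, 94.5362319946289), (23.319833755493164, 28.981996536254883), 83.1214599609375)
table [544.43041867 105.9797713   -0.57485502]
```

View pics/w2.png

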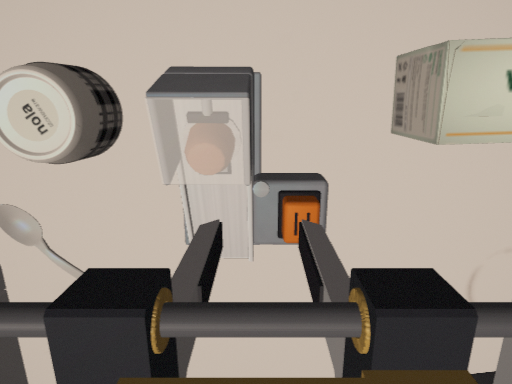

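View pics/s2.png

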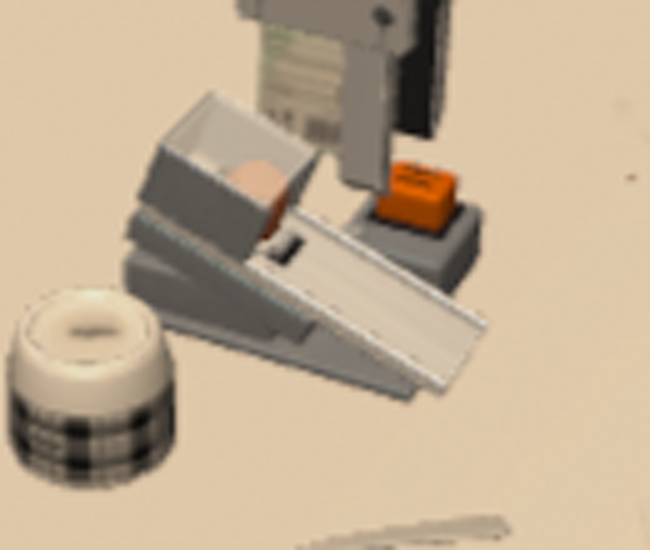

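Call:
{"fn": "send_rows", "kwargs": {
  "plan": [
    {"travel":[0,0,9],"delta_rot":[0,0,0],"fingers":0.03},
    {"travel":[0,0,9],"delta_rot":[0,0,0],"fingers":0.03},
    {"travel":[0,0,4],"delta_rot":[0,0,0],"fingers":0.03},
    {"travel":[0,0,0],"delta_rot":[0,0,0],"fingers":0.03}
  ]
}}

```text
clock: 5.62
eef_pos: [516.3, 123.2, 67.1]
eef_rot: [3.141, 0.001, -0.137]
wrist_force: [-0.7, 0.9, 0.7]
finger_gap: 45.5
```

Call:
{"fn": "send_rows", "kwargs": {
  "plan": [
    {"travel":[0,0,4],"delta_rot":[0,0,0],"fingers":0.03},
    {"travel":[0,0,4],"delta_rot":[0,0,0],"fingers":0.03},
    {"travel":[0,0,0],"delta_rot":[0,0,0],"fingers":0.03},
    {"travel":[0,0,0],"delta_rot":[0,0,0],"fingers":0.03}
  ]
}}

```text
clock: 6.12
eef_pos: [516.7, 123.2, 59.6]
eef_rot: [-3.142, -0.0, -0.137]
wrist_force: [-0.3, -0.0, 3.6]
finger_gap: 45.7
```

Run:
```python
from h import *
s=manip.read_state(); print({k:np.round(s[k],3) for k in ['clock','eef_pos','eef_rot','finger_gap','wrist_force','moment']})
T=tool(); c=camera('wrist'); M=wfc(c,T)
for k in ['capsule','button_top']:
    print(k,[(np.round(tw(M,d['at'])).tolist(),round(d['confidence'],2)) for d in tip_of(k,'wrist')[:2]])
s=camera('side');M=wfc(s)
for k in ['capsule','button_top']:
    print(k,[(np.round(tw(M,d['at'])).tolist(),round(d['confidence'],2)) for d in tip_of(k,'side')[:2]])
a=cv2.resize(s['color'][150:260,210:340],(520,440),interpolation=cv2.INTER_CUBIC)
b=cv2.resize(c['color'][60:280,140:340],(400,440))
cv2.imwrite('pics/s3.png',cv2.resize(np.hstack([a,b])[...,::-1],(800,383)))
```

```text
{'clock': np.float64(6.125), 'eef_pos': array([516.672, 123.226,  59.624]), 'eef_rot': array([-3.142, -0.   , -0.137]), 'finger_gap': np.float64(45.701), 'wrist_force': array([-0.268, -0.026,  3.646]), 'moment': array([-0.01 ,  0.006, -0.01 ])}
capsule []
button_top [([512.0, 96.0, 39.0], 0.63)]
capsule [([550.0, 149.0, 39.0], 0.56)]
button_top [([512.0, 95.0, 45.0], 0.4)]
```

View pics/s3.png

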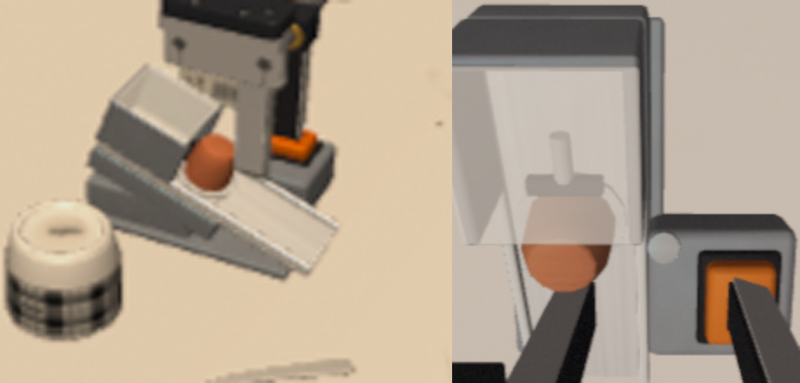

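Call:
{"fn": "send_rows", "kwargs": {
  "plan": [
    {"travel":[0,0,1.5],"delta_rot":[0,0,0],"fingers":0.03},
    {"travel":[0,0,1],"delta_rot":[0,0,0],"fingers":0.03},
    {"travel":[0,0,0],"delta_rot":[0,0,0],"fingers":0.03},
    {"travel":[0,0,0],"delta_rot":[0,0,0],"fingers":0.03}
  ]
}}

```text
clock: 6.92
eef_pos: [516.6, 123.2, 57.0]
eef_rot: [-3.142, -0.0, -0.137]
wrist_force: [2.0, 0.3, 3.4]
finger_gap: 45.1
```

```bash
cat > chk.py <<'E'
from h import *
import sys
f=[]
for i in range(3):
    c=camera('wrist'); st=manip.read_state(); f.append(st['wrist_force'])
print({k:np.round(st[k],3) for k in ['clock','eef_pos','eef_rot','finger_gap']}, 'F',np.mean(f,0).round(2))
M=wfc(c,tool()); P,ok=cloud(c,M)
for d in masks_of('button_top','wrist')[:1]:
    q=P[d['region']&ok]; print('button z',np.percentile(q[:,2],[20,50,80]).round(1))
for i in range(2):
    s=camera('side');M=wfc(s)
    print([(np.round(tw(M,d['at']),1).tolist(),round(d['confidence'],2)) for d in tip_of('capsule','side')[:1]])
cv2.imwrite(sys.argv[1],cv2.resize(s['color'][150:260,210:340,::-1],None,fx=5,fy=5,interpolation=cv2.INTER_CUBIC))
E
python3 chk.py pics/s4.png
```

```text
{'clock': np.float64(7.075), 'eef_pos': array([516.641, 123.218,  57.022]), 'eef_rot': array([-3.142, -0.   , -0.137]), 'finger_gap': np.float64(45.446)} F [1.31 0.56 4.53]
button z [35.7 36.8 37.5]
[([552.7, 149.4, 40.1], 0.55)]
[([552.1, 148.7, 38.1], 0.8)]
```

View pics/s4.png

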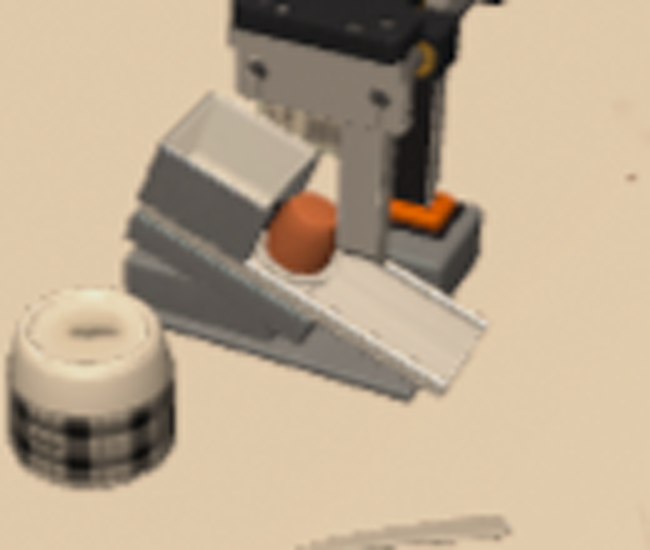

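Call:
{"fn": "send_rows", "kwargs": {
  "plan": [
    {"travel":[-2,0,0],"delta_rot":[0,0,0],"fingers":0.03},
    {"travel":[-2,0,0],"delta_rot":[0,0,0],"fingers":0.03},
    {"travel":[-1,0,0],"delta_rot":[0,0,0],"fingers":0.03},
    {"travel":[0,0,0],"delta_rot":[0,0,0],"fingers":0.03},
    {"travel":[0,0,0],"delta_rot":[0,0,0],"fingers":0.03},
    {"travel":[0,0,0],"delta_rot":[0,0,0],"fingers":0.03}
  ]
}}

```text
clock: 8.07
eef_pos: [511.5, 123.9, 56.9]
eef_rot: [3.142, 0.0, -0.137]
wrist_force: [2.2, 0.3, 4.5]
finger_gap: 45.6
```

```bash
python3 chk.py pics/s5.png
python3 - <<'E'
import cv2,numpy as np
for n in ['s4','s5']:
    h=cv2.cvtColor(cv2.imread(f'pics/{n}.png'),cv2.COLOR_BGR2HSV)[170:290,230:345]
    m=((h[...,0]<12)&(h[...,1]>120)).astype(np.uint8); v,u=np.nonzero(m); print(n,u.mean()+230,v.mean()+170,len(u))
E
```

```text
{'clock': np.float64(8.225), 'eef_pos': array([511.533, 123.896,  56.915]), 'eef_rot': array([ 3.142,  0.   , -0.137]), 'finger_gap': np.float64(45.502)} F [ 1.76 -0.46  4.4 ]
button z [35.9 36.9 37.5]
[([546.2, 149.9, 38.7], 0.6)]
[([604.6, 254.1, 2.4], 0.74)]
s4 302.63173184357544 233.0272625698324 4475
s5 314.35880952380955 240.7757142857143 4200
```

View pics/s5.png

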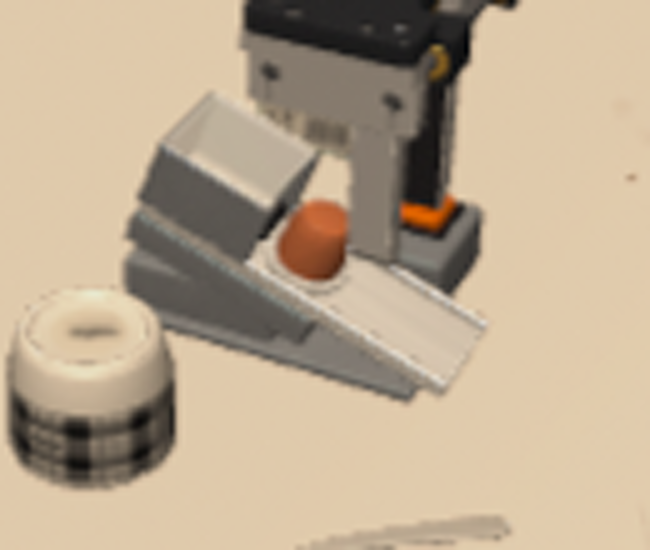

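```bash
python3 -c "
from cell import manip
s=manip.read_state(); print(s['clock'],s['eef_pos'],s['wrist_force']); print(manip.sign_off())"
```

```text
8.475 [511.51961132 123.87828591  56.91599151] [0.89304934 0.06858332 3.89242776]
the job is handed in; nothing more can be done
None
```

I pressed the button with one finger, caught the capsule with the other, and handed the job in at 8.5 s of the allowed 29 s. No verdict came back.

**Final checks:**
- **Button:** about 10–11 mm down. Its top face went from about 48 to 37 mm, and the tip pushes on it with 4–4.5 N, which fits its spring.
- **Capsule:** standing upright on the chute about 32–34 mm down-slope of where it waited. It appears in the side view leaning against the finger.
- **Contact:** I moved the finger 5 mm down-slope and the capsule followed it, so it slides freely and the finger is what stops it. The contact force itself (about 0.1 N expected) is too small to read at the wrist.
- **Bystanders:** the cup and the spoon look unmoved in the last side view. The tea box was last seen in place just before the press, and the arm kept clear of it.

**Disagreements:**
- The last search for the capsule reported the cup's position instead. I disregarded it and relied on the search just before it and on the picture.
- The wrist force along x read 1–2 N, with the sign opposite to a push from the capsule. I put it down to friction on the button or sensor noise.

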